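# Sort spring plungers by stiffness

### The arm

A 6-joint arm with a two-finger parallel gripper is mounted at the origin on the work surface. World frame = base frame: x ahead of the robot, y to its left, z up, the work surface at z = 0. Lengths are in m, angles in rad, forces in N, time in s.
With the tool pointing down it reaches from about 0.25 to 0.8 m from the base axis. Payload 8.5 kg.
Tool frame: the origin (TCP) lies on the front face of the gripper's body, between the roots of the fingers; the fingertips stand 73 mm ahead of it and the grasp point (between the pads) lies 54 mm ahead of it (pinch_z is the distance from the TCP to the grasp point, in m); z points along the fingers, x is the direction in which the jaws open and shut, and the axes are right-handed (so a half turn about z gives the same grasp; the last joint's range is limited). The gripper opens to 85 mm and grips with 20 to 120 N. Pads are 22 mm wide; open, the fingers measure 114 mm over their backs; the gripper's body (76 mm by 85 mm) begins 54 mm behind the grasp point. The pads swing forward as they close: fully open they stand 13 mm farther back than shut.
Start: joints at [-1.217, 0.238, -0.013, 1.319, 0, 1.571], TCP at [0.182, -0.492, 0.304] pointing down, gripper open.
Joint ranges: [-2.66, 2.66], [-1.03, 1.9], [-1.14, 1.46], [-1.82, 2.27], [-1.45, 1.34], [-3.14, 3.14]. Speed limits (rad/s): [2.22, 2.22, 2.79, 3.14, 3.14, 3.14].

### API

Orientations are given as a rotation vector (axis times angle).
In Python, from plant import * gives the robot as it stands.
- The arm moves only by the tool step_arm, never from a script. Its argument "plan" is a list that holds one entry, the list of rows, each a list of 7 numbers: the shift along the tool's x, y, z in cm, then the turn, a rotation vector about the tool's x, y, z in degrees, then the finger opening in cm, from 0 to 8.54. A call has 1 to 8 rows; each row is the pose to reach, as a shift and turn from the pose measured when the call began, along the tool's axes at that moment; what a row does not reach only later rows make up. A row lasts 1/8 s, in which the tool goes at most 62.5 mm and 10.7 degrees, less where a joint would pass 70% of its speed; a pose out of reach is approached as far as the arm can. A call with a gripper value outside its range is refused whole. The fingers move at their own pace and stop on an object; "newtons" is the grip in N (left out, the last holds). Time passes only in rows, so rows that repeat a pose let the fingers close. It gives the time, the measured TCP pose, the force and the opening at its end, in the units of the state.
- state(): the state, without advancing time (a new reading comes with each control period).
- camera(name): name is "scene" or "top" or "wrist"; returns a dict with "frame" (384x512x3 uint8, red, green, blue), "fx", "fy", "cx", "cy" (pixels), "R" (3x3) and "t" (3): a world point X has camera coordinates R X + t. Camera axes: x right, y down, z forward; pixel columns grow to the right and rows downward; lengths in m; the calibration is good to about 2 mm. A picture is of the moment at which its call begins. There is no depth.
- hand_in(): hands the job in, once; it reports no verdict.
The state is a dict: "t": time; "joints": joint angles; "qvel": joint speeds; "joint_torque": joint torques, N m; "position": TCP position; "tcp_rot": TCP orientation; "wrist_force": force on the tool from outside, world axes, zero at the start; "torque": the same for the moment, N m; "opening": finger opening in m.
Only numpy, scipy, OpenCV 4.12 (cv2) and the standard library are available. Lean on these libraries where they do the work, as an engineer would, in place of code of your own. Each camera call takes 0.05 s, during which the arm holds its last target.

### The job

Sort the three spring plungers on the lab bench by how hard they push back: press the brass test button on top of each one straight down until it is flush with its cap; on a weak spring the whole cap sinks nearly to the barrel first, on a stiff one it sinks only a little. Stand the stiff ones upright in the round dish and the weak ones upright in the rectangular tray, and let go. Leave the other things on the bench where they are.

Things in the scene. Friction and masses are not known exactly. Their poses are not given: they have to be found in the camera images.
- unit_a_mid (a point): one of three look-alike round spring plungers, loose, upright, about 0.27 kg: dark steel foot 64 mm across, 6 mm thick; black barrel 44 mm across from 6 to 50 mm up, grasped there; 12 mm stem; steel cap 36 mm across from 72 to 80 mm up; brass button on top to 85 mm. This point lies on its axis (own z, up), 40 mm above its underside. Which are stiff can only be felt by pressing
- button_a_top (a point): middle of the top of unit_a's brass button (22 mm across, 5 mm proud of the cap), 85 mm above the underside at the start. Under a push the cap sinks on its spring, and comes back up: weak, 14 mm, on its stop at under 5 N; stiff, at least 5 N before it moves, 5 mm at most, at 14 N
- button_a (a joint): how far unit_a's button is pushed into its cap, m: 0 at the start, 0.005 flush. It needs about 7 N and stays in
- ring_a (a joint): how far unit_a's travel ring has been pushed down, m: a black rubber ring, 23 mm across and 5 mm thick, on the stem just under the cap (0, start). The sinking cap pushes it down and it stays there by friction; 0.5 mm less than the cap's deepest travel, so up to 0.0135 on a weak unit and 0.0045 on a stiff one
- unit_b_mid (a point): one of three look-alike round spring plungers, loose, upright, about 0.27 kg: dark steel foot 64 mm across, 6 mm thick; black barrel 44 mm across from 6 to 50 mm up, grasped there; 12 mm stem; steel cap 36 mm across from 72 to 80 mm up; brass button on top to 85 mm. This point lies on its axis (own z, up), 40 mm above its underside. Which are stiff can only be felt by pressing
- button_b_top (a point): middle of the top of unit_b's brass button (22 mm across, 5 mm proud of the cap), 85 mm above the underside at the start. Under a push the cap sinks on its spring, and comes back up: weak, 14 mm, on its stop at under 5 N; stiff, at least 5 N before it moves, 5 mm at most, at 14 N
- button_b (a joint): how far unit_b's button is pushed into its cap, m: 0 at the start, 0.005 flush. It needs about 7 N and stays in
- ring_b (a joint): how far unit_b's travel ring has been pushed down, m: a black rubber ring, 23 mm across and 5 mm thick, on the stem just under the cap (0, start). The sinking cap pushes it down and it stays there by friction; 0.5 mm less than the cap's deepest travel, so up to 0.0135 on a weak unit and 0.0045 on a stiff one
- unit_c_mid (a point): one of three look-alike round spring plungers, loose, upright, about 0.27 kg: dark steel foot 64 mm across, 6 mm thick; black barrel 44 mm across from 6 to 50 mm up, grasped there; 12 mm stem; steel cap 36 mm across from 72 to 80 mm up; brass button on top to 85 mm. This point lies on its axis (own z, up), 40 mm above its underside. Which are stiff can only be felt by pressing
- button_c_top (a point): middle of the top of unit_c's brass button (22 mm across, 5 mm proud of the cap), 85 mm above the underside at the start. Under a push the cap sinks on its spring, and comes back up: weak, 14 mm, on its stop at under 5 N; stiff, at least 5 N before it moves, 5 mm at most, at 14 N
- button_c (a joint): how far unit_c's button is pushed into its cap, m: 0 at the start, 0.005 flush. It needs about 7 N and stays in
- ring_c (a joint): how far unit_c's travel ring has been pushed down, m: a black rubber ring, 23 mm across and 5 mm thick, on the stem just under the cap (0, start). The sinking cap pushes it down and it stays there by friction; 0.5 mm less than the cap's deepest travel, so up to 0.0135 on a weak unit and 0.0045 on a stiff one
- dish: round aluminium dish for the stiff ones, fixed to the bench: 192 mm across the rim, 174 mm across the inner floor, 24 mm high; floor 5 mm thick, walls 5 mm. Origin at the centre of its underside, z up
- tray: rectangular aluminium tray for the weak ones, fixed to the bench: 130 mm along its own x, 210 mm along its own y, 24 mm high; floor and walls 5 mm thick. Origin at the centre of its underside, z up
- heatsink: bystander: finned aluminium heatsink, 90 mm along x, 42 mm wide, 30 mm high; loose; origin at its underside's centre
- transformer: bystander: small open transformer with copper winding, 50 x 40 x 50 mm; loose; origin at its underside's centre
- screwdriver: bystander: screwdriver lying along its x, 170 mm long, handle about 30 mm thick; loose; origin at its underside's centre
- multimeter: bystander: grey hand multimeter lying flat, 150 mm along its x, 75 mm wide, 43 mm high; loose; origin at its underside's centre
- jar: bystander: amber jar with a white lid, 60 mm across, 75 mm high; loose; origin at its underside's centre
There are look-alikes about, which are no part of the job. Leave any green or red look-alike of the part that bears unit_c_mid alone.

How it is judged:
At the end, for the whole second after the job is handed in: every button is in (over 3.5 of 5 mm); every stiff unit (ring pushed under 6.5 mm) stands in the round dish and every weak one (ring pushed over 9 mm) in the rectangular tray, foot on the floor inside the walls, upright within 8 degrees, at rest (value of joint each of button_a, button_b, button_c above 0.0035 m and angle between each of unit_a_mid, unit_b_mid, unit_c_mid's own z axis and vertical below 0.15 rad and linear speed of each of unit_a, unit_b, unit_c below 0.02 m/s and ((value of joint ring_a below 0.0065 m and horizontal distance between unit_a_mid and dish below 0.066 m and z of unit_a_mid in the frame of dish between 0.035 and 0.052 m) or (value of joint ring_a above 0.009 m and z of unit_a_mid in the frame of tray between 0.035 and 0.052 m and x of unit_a_mid in the frame of tray between -0.036 and 0.036 m and y of unit_a_mid in the frame of tray between -0.076 and 0.076 m)) and ((value of joint ring_b below 0.0065 m and horizontal distance between unit_b_mid and dish below 0.066 m and z of unit_b_mid in the frame of dish between 0.035 and 0.052 m) or (value of joint ring_b above 0.009 m and z of unit_b_mid in the frame of tray between 0.035 and 0.052 m and x of unit_b_mid in the frame of tray between -0.036 and 0.036 m and y of unit_b_mid in the frame of tray between -0.076 and 0.076 m)) and ((value of joint ring_c below 0.0065 m and horizontal distance between unit_c_mid and dish below 0.066 m and z of unit_c_mid in the frame of dish between 0.035 and 0.052 m) or (value of joint ring_c above 0.009 m and z of unit_c_mid in the frame of tray between 0.035 and 0.052 m and x of unit_c_mid in the frame of tray between -0.036 and 0.036 m and y of unit_c_mid in the frame of tray between -0.076 and 0.076 m))); the robot touches nothing.
It fails at once if the heatsink is shifted by more than 30 mm (distance of heatsink from where it was at the start of the episode above 0.03 m).
It fails at once if the transformer is shifted by more than 30 mm (distance of transformer from where it was at the start of the episode above 0.03 m).
It fails at once if the screwdriver is shifted by more than 30 mm (distance of screwdriver from where it was at the start of the episode above 0.03 m).
It fails at once if the multimeter is shifted by more than 30 mm (distance of multimeter from where it was at the start of the episode above 0.03 m).
It fails at once if the jar is shifted by more than 30 mm (distance of jar from where it was at the start of the episode above 0.03 m).
It also fails if it takes over 72 s, if anything falls off the work surface, if the arm or the gripper's body presses on something with over 40 N, if the wrist force passes 120 N, or if a joint passes its speed limit or range.

## Working session

There is one attempt and no reset: what is moved stays moved. The work goes in short steps, Python scripts to look and compute and a tool call to move; the robot and the scene stay as the last step left them, time stands still between calls to the robot, and variables do not carry over. Pictures are saved under pics/ and viewed, and the job is handed in when it is done.

Besides the shell and the picture viewer there is one more tool, called after "Emit:" in YAML: its name, and indented under it one key for each argument. step_arm: Moves the arm, as the interface text tells. Its arguments: {"type":"object","properties":{"plan":{"type":"array","items":{"type":"array","items":{"type":"array","items":{"type":"number"}}}},"newtons":{"type":"number"}},"required":["plan"]}

```bash
mkdir -p pics; ls
cat > h.py <<'E'
from plant import *
import numpy as np, cv2
def snap(n,fn,crop=None,s=1):
    c=camera(n); f=c["frame"]
    np.savez('pics/'+fn+'.npz',**c)
    if crop: f=f[crop[1]:crop[3],crop[0]:crop[2]]
    f=cv2.resize(f,None,fx=s,fy=s,interpolation=cv2.INTER_CUBIC)
    cv2.imwrite('pics/'+fn+'.png',f[:,:,::-1]); return c
def ray(c,u,v,z):
    R=np.array(c["R"]);t=np.array(c["t"])
    o=-R.T@t; d=R.T@np.array([(u-c["cx"])/c["fx"],(v-c["cy"])/c["fy"],1])
    return o+d*(z-o[2])/d[2]
def proj(c,X):
    p=np.array(c["R"])@np.array(X)+np.array(c["t"]); return float(c["fx"]*p[0]/p[2]+c["cx"]),float(c["fy"]*p[1]/p[2]+c["cy"])
E
python3 - <<'E'
from h import *
for n in ["scene","top","wrist"]:
    c=snap(n,n+'0',s=1.5); print(n,c["fx"],c["cx"],c["cy"],np.round(c["R"],3).tolist(),np.round(c["t"],3),np.round(-np.array(c["R"]).T@c["t"],3))
print(state())
E
```

```text
pics
scene 363.8439110004136 251.67421767265276 194.30340154000302 [[0.206, 0.979, -0.005], [0.822, -0.175, -0.542], [-0.532, 0.108, -0.84]] [-0.108 -0.366  1.496] [ 1.118 -0.12   1.058]
top 375.94739401170796 257.4360241717035 189.60194088121185 [[0.002, -1.0, -0.026], [-0.996, 0.001, -0.092], [0.092, 0.026, -0.995]] [0.023 0.526 1.057] [ 0.426 -0.005  1.102]
wrist 333.8270017571186 259.417888083703 190.22959613593036 [[0.346, -0.938, -0.002], [-0.899, -0.332, 0.286], [-0.269, -0.098, -0.958]] [-0.524 -0.036  0.379] [ 0.251 -0.466  0.372]
{'t': 0.15, 'joints': array([-1.21699477e+00,  2.38645446e-01, -1.40508747e-02,  1.31920624e+00,
       -3.99666988e-05,  1.57081543e+00]), 'qvel': array([-0.00060093, -0.00229539,  0.00232131, -0.00044074,  0.00068211,
        0.0015734 ]), 'joint_torque': array([-1.84009350e-04, -5.39077878e+01,  3.46597517e+01,  1.44943659e-02,
        1.99688151e-05,  2.39195288e-05]), 'position': array([ 0.18180386, -0.49226338,  0.30342776]), 'tcp_rot': array([-2.57719221e+00,  1.79552661e+00,  1.46138876e-03]), 'wrist_force': array([-0.06386285, -0.01980654,  0.12219387]), 'torque': array([-0.03278906,  0.07279818,  0.00490932]), 'opening': 0.08525541537911499}
```

View pics/top0.png

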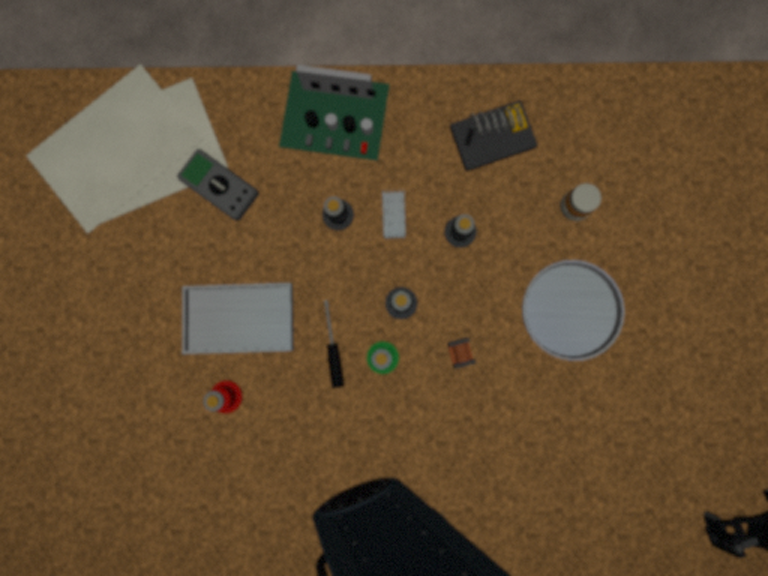

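View pics/scene0.png

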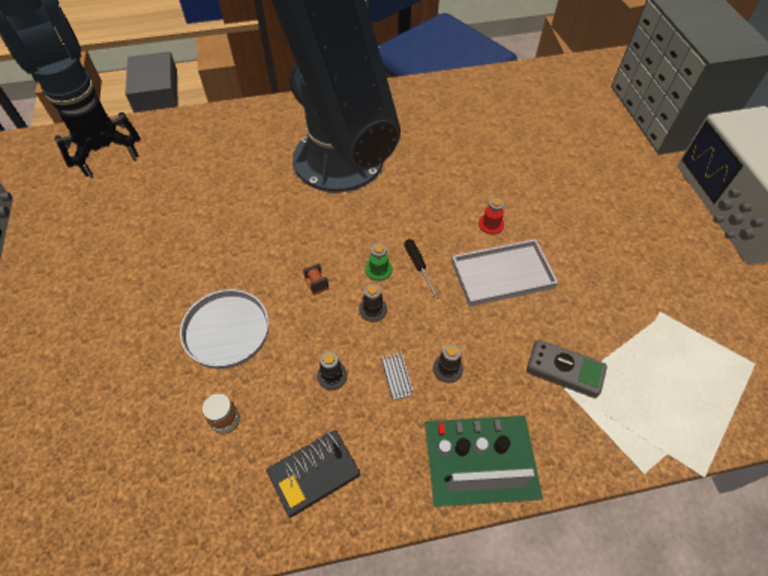

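View pics/wrist0.png

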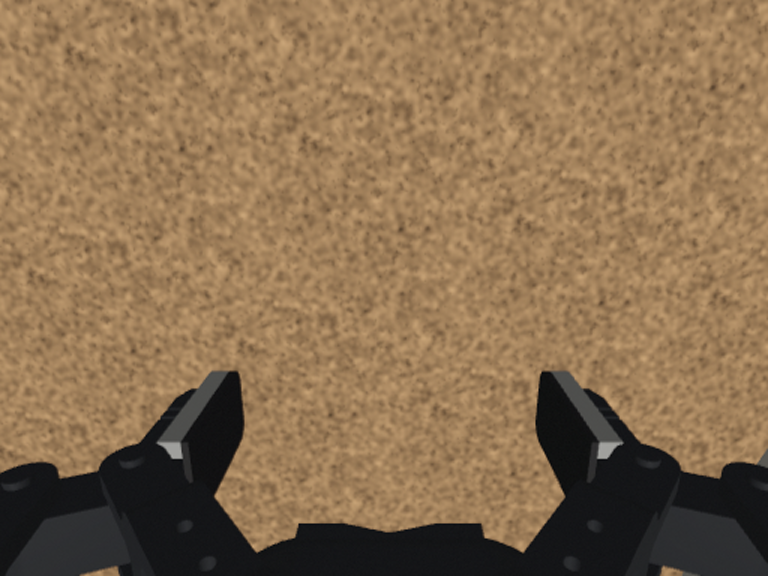

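The top view (768-wide picture) shows these candidates:
- Black plungers at (337,210), (461,230) and (401,302). These match the description.
- The green look-alike at (383,358) and the red one at (222,398), which I leave alone.
- The jar at (580,200) is amber and white, so it is not a unit.

Next is a close crop to check that choice.

Run:
```python
from h import *
c=dict(np.load('pics/top0.npz')); s=dict(np.load('pics/scene0.npz'))
def big(c,box,k): 
    f=c["frame"][box[1]:box[3],box[0]:box[2]]; return cv2.resize(f,None,fx=k,fy=k,interpolation=cv2.INTER_CUBIC)
cv2.imwrite('pics/ctop.png',big(c,(200,120,330,260),5)[:,:,::-1][:600])
cv2.imwrite('pics/cscene.png',big(s,(190,150,320,265),5)[:,:,::-1])
for n,c_ in (("top",c),("scene",s)):
    hsv=cv2.cvtColor(c_["frame"],cv2.COLOR_RGB2HSV)
    m=cv2.inRange(hsv,(12,170,150),(24,255,255))
    k,l,st,ce=cv2.connectedComponentsWithStats(m)
    for i in range(1,k):
        if st[i,4]>12: print(n,ce[i].round(1),st[i,4],ray(c_,*ce[i],0.085).round(4))
```

```text
scene [330.9 134.4] 15 [0.3133 0.3326 0.085 ]
scene [252.1 165.3] 18 [0.3896 0.0302 0.085 ]
scene [247.9 192.9] 22 [ 0.495  -0.0058  0.085 ]
scene [301.1 233.6] 28 [0.6694 0.1199 0.085 ]
scene [219.2 238.5] 28 [ 0.6347 -0.1207  0.085 ]
scene [194.4 327.5] 200 [ 0.8716 -0.2233  0.085 ]
```

View pics/ctop.png

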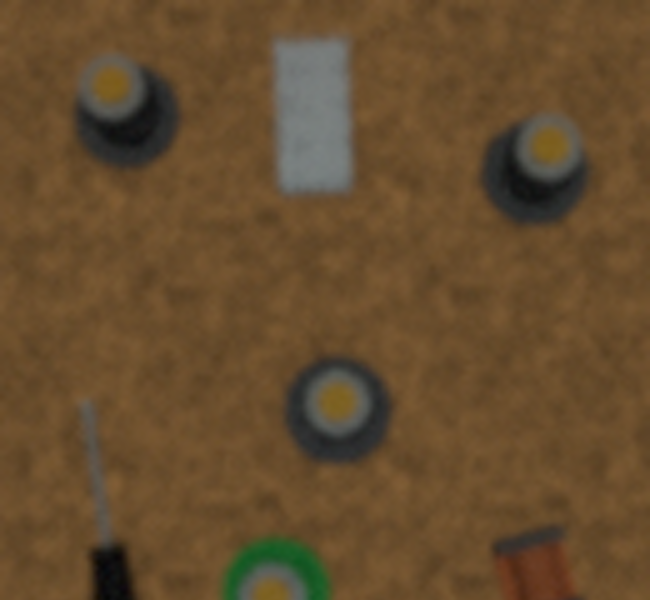

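View pics/cscene.png

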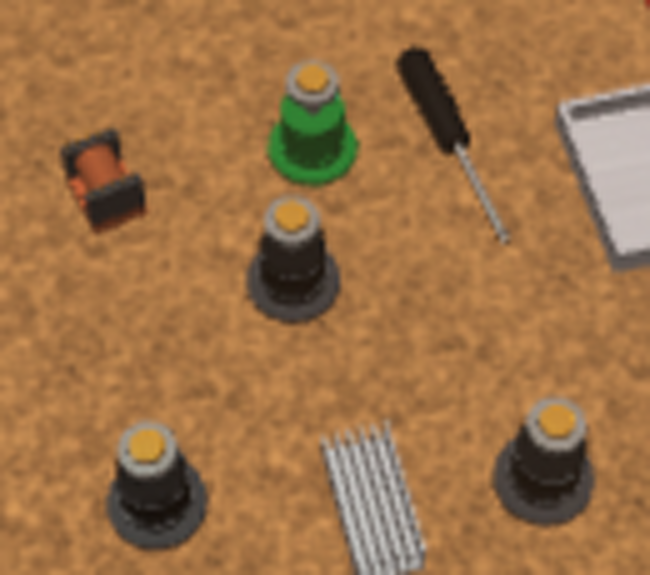

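Run:
```python
from h import *
from scipy.spatial.transform import Rotation as Ro
c=dict(np.load('pics/top0.npz'));s=dict(np.load('pics/scene0.npz'))
hsv=cv2.cvtColor(c["frame"],cv2.COLOR_RGB2HSV)
for (u,v) in [(222,137),(309,149),(267,200)]: print(hsv[v,u],hsv[v,u+9])
m=cv2.inRange(hsv,(15,150,125),(26,255,255))
k,l,st,ce=cv2.connectedComponentsWithStats(m)
for i in range(1,k):
    if st[i,4]>5: print("top",ce[i].round(1),st[i,4],ray(c,*ce[i],0.085).round(4))
print([ray(c,u-.4,v-.4,.085).round(4) for u,v in [(222.4,136.8),(309.4,149.2),(267.4,200.4)]])
# bright low-sat: dish & tray
for n,c_ in (("top",c),("scene",s)):
    h=cv2.cvtColor(c_["frame"],cv2.COLOR_RGB2HSV)
    m=cv2.inRange(h,(80,0,90),(130,70,255)) if n=="top" else cv2.inRange(h,(0,0,120),(180,45,255))
    k,l,st,ce=cv2.connectedComponentsWithStats(m)
    for i in range(1,k):
        if st[i,4]>300:
            cn=cv2.findContours((l==i).astype(np.uint8),0,2)[0][0]
            print(n,ce[i].round(1),st[i],ray(c_,*ce[i],0.02).round(4), "rect",cv2.minAreaRect(cn))
print(Ro.from_rotvec(state()["tcp_rot"]).as_matrix().round(3))
def big(c,box,k): 
    f=c["frame"][box[1]:box[3],box[0]:box[2]]; return cv2.resize(f,None,fx=k,fy=k,interpolation=cv2.INTER_CUBIC)
a=big(c,(110,165,210,255),4);b=big(c,(335,165,435,255),4)
cv2.imwrite('pics/ctd.png',np.hstack([a,b])[:,:,::-1])
```

```text
[ 20 192 125] [23 24 43]
[ 21 189 124] [ 16 150 109]
[ 21 185 124] [20 16 47]
[array([0.6674, 0.1196, 0.085 ]), array([ 0.6319, -0.1193,  0.085 ]), array([ 0.4917, -0.0044,  0.085 ])]
top [379.8 206.4] [ 349  175   62   64 2995] [ 0.4777 -0.3262  0.02  ] rect ((380.0000305175781, 206.50001525878906), (61.51828384399414, 60.10407257080078), 45.0)
top [167.6 213.2] [ 126  190   68   44 1935] [0.4576 0.2831 0.02  ] rect ((159.5, 211.5), (43.0, 67.0), 90.0)
scene [329.6   5.8] [292   0  80  16 943] [-0.5738  0.6364  0.02  ] rect ((331.5, 7.5), (15.0, 79.0), 90.0)
scene [94.8 35.2] [ 60  26  71  22 739] [-0.5735 -0.5303  0.02  ] rect ((95.46925354003906, 36.25384521484375), (14.015924453735352, 70.57575988769531), 82.87498474121094)
scene [497.7  91.2] [ 472   71   40   56 1200] [0.177  1.1124 0.02  ] rect ((491.5, 98.49998474121094), (54.99999237060547, 38.99999237060547), 90.0)
scene [334.9 180.9] [ 302  160   70   41 1693] [0.4677 0.3073 0.02  ] rect ((336.3461608886719, 179.73077392578125), (31.770814895629883, 64.71832275390625), 78.69007110595703)
scene [149.9 219.7] [ 120  193   59   51 2116] [ 0.4886 -0.3308  0.02  ] rect ((148.9000244140625, 218.30001831054688), (48.746280670166016, 59.479408264160156), 63.43495178222656)
scene [445.2 263.2] [ 377  209  126  109 7520] [0.8254 0.5333 0.02  ] rect ((436.6515808105469, 262.57110595703125), (109.03141784667969, 98.52716064453125), 28.70595359802246)
scene [264.4 251. ] [255 236  20  31 352] [0.6734 0.0088 0.02  ] rect ((264.5566101074219, 250.6981201171875), (28.570993423461914, 13.598692893981934), 74.05460357666016)
[[ 0.346 -0.938 -0.   ]
 [-0.938 -0.346  0.001]
 [-0.001  0.    -1.   ]]
```

View pics/ctd.png

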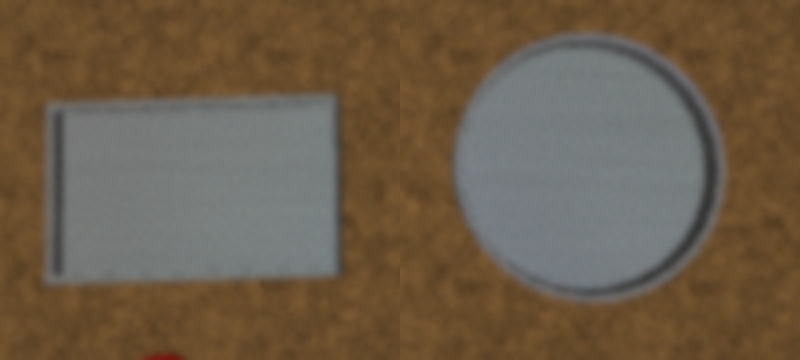

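Run:
```python
from h import *
c=dict(np.load('pics/top0.npz'))
print("tray",ray(c,157.7,212.1,.024),"dish",ray(c,382,206.4,.024))
for p in [(121.5,190.7),(194,188.7),(195,234),(121.7,236.2)]: print(ray(c,p[0]-.4,p[1]-.4,.024).round(4))
```

```text
tray [0.46063784 0.31074105 0.024     ] dish [ 0.47736261 -0.33114781  0.024     ]
[0.5238 0.4196 0.024 ]
[0.5295 0.2079 0.024 ]
[0.3993 0.2028 0.024 ]
[0.3925 0.4143 0.024 ]
```

Emit:
step_arm:
  plan:
    - [[-2.4, -6.0, 0, 0, 0, -9, 0], [-4.8, -12, 0, 0, 0, -18, 0], [-7.2, -18, 0, 0, 0, -27, 0], [-9.6, -24, 0, 0, 0, -36, 0], [-12, -30, 0, 0, 0, -45, 0], [-14.4, -36, 2, 0, 0, -54, 0], [-16.8, -42, 4, 0, 0, -62, 0], [-18.2, -47.5, 6, 0, 0, -69.7, 0]]
  newtons: 40

```text
t: 1.15
position: [0.5518, -0.1654, 0.249]
tcp_rot: [-3.141, -0.007, 0.0]
wrist_force: [0.4, -1.0, 0.3]
opening: 0.0001
```

```bash
cat >> h.py <<'E'
from scipy.spatial.transform import Rotation as Ro
def go(x,y,z,yaw=0):
    s=state();R=Ro.from_rotvec(s["tcp_rot"]).as_matrix()
    T=Ro.from_euler('z',yaw,degrees=True).as_matrix()@np.diag([1,-1,-1.])
    d=R.T@(np.array([x,y,z])-s["position"])*100
    print("t",round(s["t"],2),"pos",s["position"].round(4),"shift cm",d.round(2),"turn",np.degrees(Ro.from_matrix(R.T@T).as_rotvec()).round(2),"F",s["wrist_force"].round(2),"op",round(s["opening"],4))
E
python3 -c "
from h import *
go(.633,-.120,.165)"
```

```text
t 1.15 pos [ 0.5518 -0.1654  0.249 ] shift cm [ 8.14 -4.49  8.41] turn [-0.05  0.    0.26] F [ 0.43 -0.96  0.29] op 0.0001
```

Emit:
step_arm:
  plan:
    - [[4, -2.2, 2, 0, 0, 0, 0], [8.1, -4.5, 5, 0, 0, 0.3, 0], [8.1, -4.5, 7, 0, 0, 0.3, 0], [8.1, -4.5, 7.4, 0, 0, 0.3, 0], [8.1, -4.5, 7.4, 0, 0, 0.3, 0]]

```text
t: 1.78
position: [0.6323, -0.1202, 0.1754]
tcp_rot: [-3.141, 0.002, 0.0]
wrist_force: [0.1, -0.1, 1.2]
opening: 0.0003
```

```bash
python3 -c "
from h import *
c=snap('wrist','w1',s=1.5)
c2=snap('scene','s1',(150,130,350,280),4)
for p in [(.633,-.12,.085),(.633,-.12,.08)]: print(proj(c,p))
go(.633,-.120,.158)"
```

```text
(259.7467590989262, 238.12469467361024)
(259.73409566311534, 234.1722233411769)
t 1.88 pos [ 0.6327 -0.1205  0.1763] shift cm [ 0.03 -0.05  1.83] turn [-0.03 -0.09 -0.09] F [0.17 0.44 0.12] op 0.0
```

View pics/w1.png

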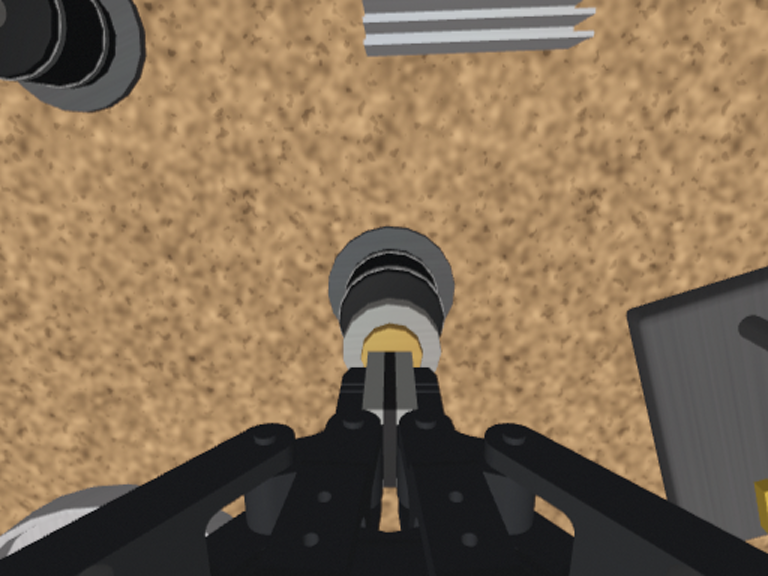

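View pics/s1.png

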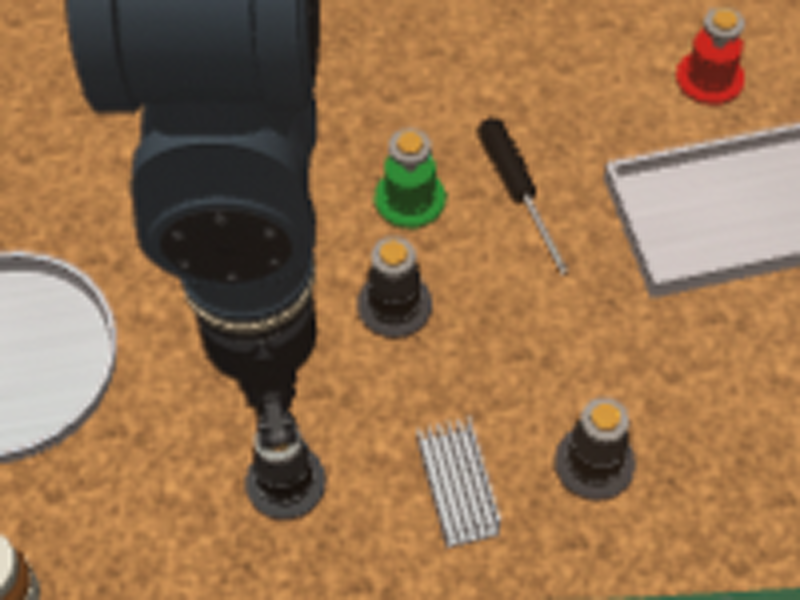

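The wrist view shows the shut tips just over U2's button, whose centre is near (391,352). That puts the button about 1.5 mm toward +y, so I correct for it and press in stages.

Emit:
step_arm:
  plan:
    - [[0, -0.2, 0.8, 0, 0, 0, 0], [0, -0.2, 1.5, 0, 0, 0, 0], [0, -0.2, 1.7, 0, 0, 0, 0], [0, -0.2, 1.9, 0, 0, 0, 0], [0, -0.2, 2.1, 0, 0, 0, 0], [0, -0.2, 2.2, 0, 0, 0, 0], [0, -0.2, 2.2, 0, 0, 0, 0]]

```text
t: 2.75
position: [0.6326, -0.1185, 0.155]
tcp_rot: [-3.141, 0.002, -0.003]
wrist_force: [-2.4, 0.6, 6.3]
opening: -0.0001
```

```bash
python3 -c "
from h import *
go(.633,-.1185,.15)"
```

```text
t 2.75 pos [ 0.6326 -0.1185  0.155 ] shift cm [0.04 0.   0.5 ] turn [-0.02 -0.11 -0.09] F [-2.44  0.62  6.28] op -0.0001
```

Emit:
step_arm:
  plan:
    - [[0, 0, 0.2, 0, 0, 0, 0], [0, 0, 0.3, 0, 0, 0, 0], [0, 0, 0.3, 0, 0, 0, 0]]

```text
t: 3.12
position: [0.6326, -0.1185, 0.1527]
tcp_rot: [-3.141, 0.002, -0.004]
wrist_force: [-2.8, -0.1, 6.8]
opening: 0.0
```

Emit:
step_arm:
  plan:
    - [[0, 0, 0.2, 0, 0, 0, 0], [0, 0, 0.3, 0, 0, 0, 0], [0, 0, 0.3, 0, 0, 0, 0]]

```text
t: 3.5
position: [0.6325, -0.1185, 0.1507]
tcp_rot: [-3.141, 0.002, -0.005]
wrist_force: [-2.3, 0.4, 8.2]
opening: -0.0004
```

Emit:
step_arm:
  plan:
    - [[0, 0, 0.15, 0, 0, 0, 0], [0, 0, 0.3, 0, 0, 0, 0], [0, 0, 0.3, 0, 0, 0, 0]]

```text
t: 3.88
position: [0.6325, -0.1184, 0.1489]
tcp_rot: [3.141, -0.002, 0.006]
wrist_force: [-3.4, 0.6, 11.8]
opening: -0.0001
```

Emit:
step_arm:
  plan:
    - [[0, 0, 0.15, 0, 0, 0, 0], [0, 0, 0.3, 0, 0, 0, 0], [0, 0, 0.3, 0, 0, 0, 0]]

```text
t: 4.25
position: [0.6324, -0.1184, 0.1477]
tcp_rot: [3.141, -0.002, 0.008]
wrist_force: [-6.4, 1.0, 15.8]
opening: -0.0
```

Emit:
step_arm:
  plan:
    - [[0, 0, -1.5, 0, 0, 0, 0], [0, 0, -5, 0, 0, 0, 2], [0, 0, -7, 0, 0, 0, 8.5], [0, 0, -7, 0, 0, 0, 8.5], [0, 0, -7, 0, 0, 0, 8.5]]

```text
t: 4.88
position: [0.6318, -0.1183, 0.2168]
tcp_rot: [3.141, -0.002, 0.006]
wrist_force: [-0.4, -0.3, 0.4]
opening: 0.072
```

```bash
python3 -c "
from h import *
c=snap('wrist','w2',s=1.5)
c2=snap('scene','s2',(180,200,280,265),7)
for p in [(.633,-.1185,.08),(.633,-.1185,.08)]: print([1.5*q for q in proj(c,p)])
go(.633,-.1185,.093)"
```

```text
[389.3316402902558, 312.6789237222069]
[389.3316402902558, 312.6789237222069]
t 4.97 pos [ 0.6316 -0.1183  0.2164] shift cm [ 0.1   0.02 12.34] turn [ 0.   -0.18 -0.08] F [-1.19  0.54  0.08] op 0.0841
```

View pics/w2.png

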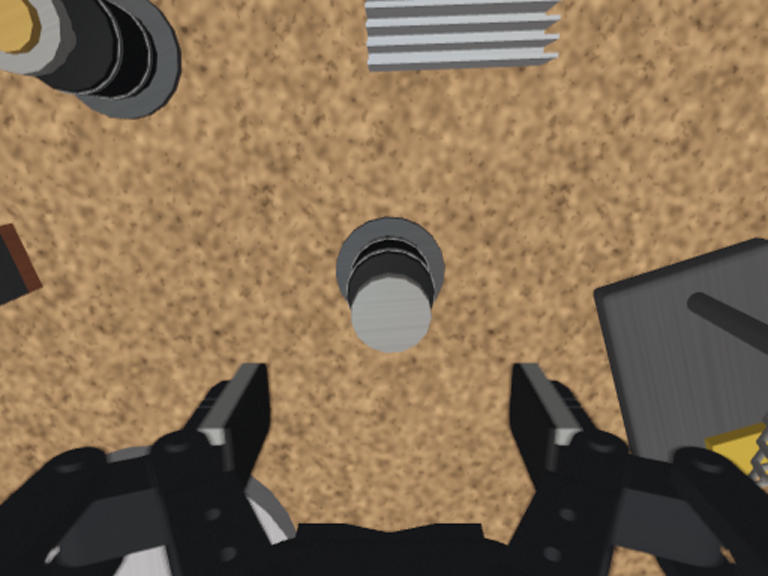

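View pics/s2.png

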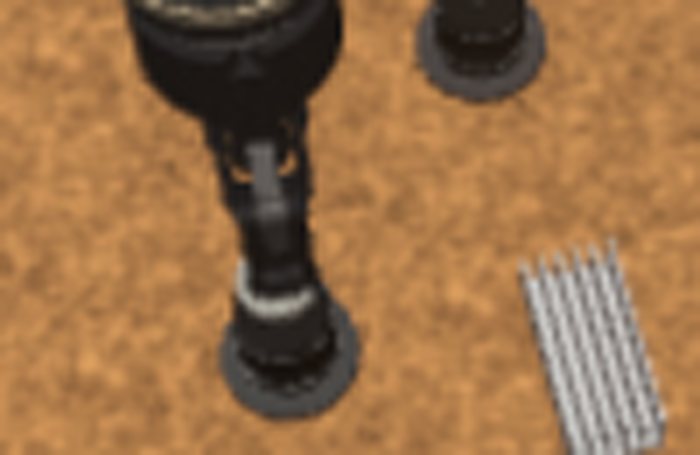

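U2 at (391,314) now shows an all-grey cap, so its button is flush. The force reached 15.8 N after about 10 mm of total travel, so U2 is stiff and goes to the dish.

Emit:
step_arm:
  plan:
    - [[0.15, 0, 5, 0, 0, 0, 8.5], [0.15, 0, 10, 0, 0, 0, 8.5], [0.15, 0, 12.3, 0, 0, 0, 8.5], [0.15, 0, 12.3, 0, 0, 0, 8.5], [0.15, 0, 12.3, 0, 0, 0, 3.5], [0.15, 0, 12.3, 0, 0, 0, 3.5], [0.15, 0, 12.3, 0, 0, 0, 3.5], [0.15, 0, 12.3, 0, 0, 0, 3.5]]

```text
t: 5.98
position: [0.634, -0.1185, 0.095]
tcp_rot: [3.141, -0.002, 0.008]
wrist_force: [-1.3, 0.0, 6.4]
opening: 0.0426
```

```bash
python3 -c "
from h import *
go(.477,-.369,.175)"
```

```text
t 5.97 pos [ 0.634  -0.1185  0.095 ] shift cm [-15.62  25.08  -8.07] turn [ 0.03 -0.31 -0.09] F [-1.33  0.02  6.39] op 0.0426
```

Emit:
step_arm:
  plan:
    - [[0, 0, -3, 0, 0, 0, 3.5], [0, 0, -7, 0, 0, 0, 3.5], [-4, 5, -8, 0, 0, 0, 3.5], [-7.5, 10, -8, 0, 0, 0, 3.5], [-11, 15, -8, 0, 0, 0, 3.5], [-14, 20, -8, 0, 0, 0, 3.5], [-15.6, 25.1, -8, 0, -0.3, 0, 3.5], [-15.6, 25.1, -8, 0, -0.3, 0, 3.5]]

```text
t: 6.98
position: [0.4757, -0.3726, 0.1746]
tcp_rot: [3.14, -0.01, 0.001]
wrist_force: [1.0, 0.5, -2.8]
opening: 0.0424
```

```bash
python3 -c "
from h import *
c2=snap('scene','s3',(90,150,260,270),4.5)
c2=snap('wrist','w3',s=1.5)
go(.477,-.369,.102)"
```

```text
t 7.08 pos [ 0.4767 -0.3695  0.1743] shift cm [ 0.03 -0.05  7.23] turn [-0.   -0.01 -0.17] F [ 0.04 -0.08 -3.85] op 0.0431
```

View pics/s3.png

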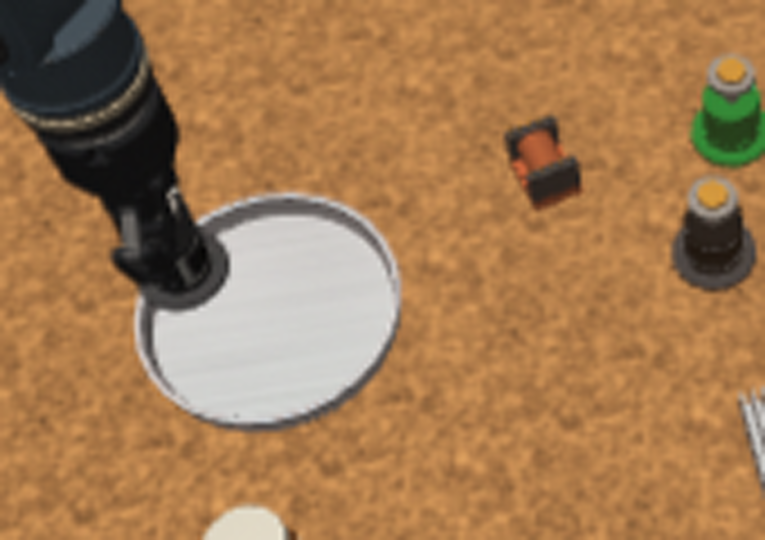

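View pics/w3.png

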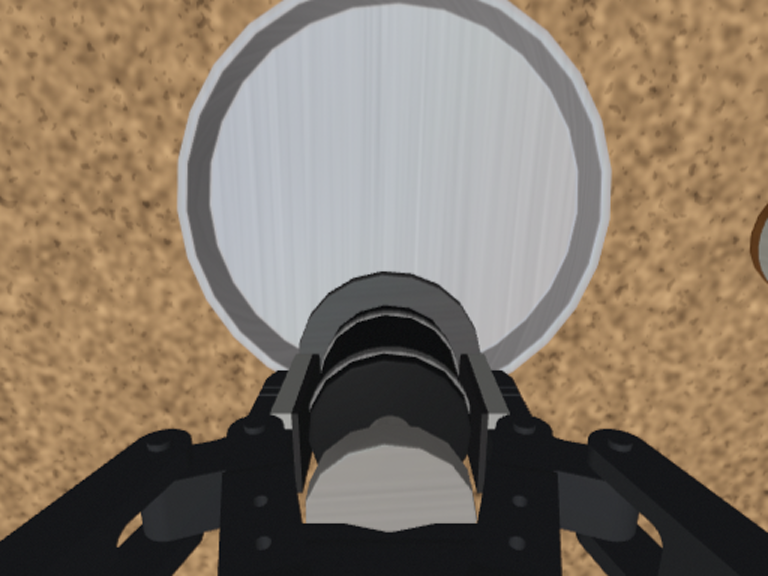

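Emit:
step_arm:
  plan:
    - [[0, 0, 3, 0, 0, 0, 3.5], [0, 0, 5.5, 0, 0, 0, 3.5], [0, 0, 6.8, 0, 0, 0, 3.5], [0, 0, 7.3, 0, 0, 0, 3.5], [0, 0, 7.5, 0, 0, 0, 3.5], [0, 0, 7.5, 0, 0, 0, 3.5]]

```text
t: 7.82
position: [0.4772, -0.3697, 0.1002]
tcp_rot: [3.141, -0.004, 0.002]
wrist_force: [0.2, 0.4, -2.6]
opening: 0.0426
```

Emit:
step_arm:
  plan:
    - [[0, 0, 0.15, 0, 0, 0, 3.5], [0, 0, 0.25, 0, 0, 0, 3.5], [0, 0, 0.25, 0, 0, 0, 3.5]]

```text
t: 8.2
position: [0.4772, -0.3698, 0.1]
tcp_rot: [3.14, -0.005, 0.004]
wrist_force: [-5.8, 4.7, 15.7]
opening: 0.0432
```

Emit:
step_arm:
  plan:
    - [[0, 0, -0.05, 0, 0, 0, 6], [0, 0, -0.05, 0, 0, 0, 6.5], [0, 0, -1.5, 0, 0, 0, 6.5], [0, 0, -5, 0, 0, 0, 6.5], [0, 0, -9, 0, 0, 0, 4], [2, -6, -9, 0, 0, 0, 1], [2, -12, -9, 0, 0, 0, 0], [2, -17, -9, 0, 0, 0, 0]]

```text
t: 9.2
position: [0.4976, -0.1979, 0.1906]
tcp_rot: [3.139, -0.004, 0.005]
wrist_force: [1.4, 0.2, 0.1]
opening: -0.0
```

```bash
python3 -c "
from h import *
c2=snap('scene','s4',(90,150,290,270),4)
go(.494,-.005,.172)"
```

```text
t 9.25 pos [ 0.4967 -0.1934  0.1905] shift cm [ -0.29 -18.83   1.87] turn [-0.05 -0.12 -0.03] F [-1.52  4.99 -0.36] op 0.0
```

View pics/s4.png

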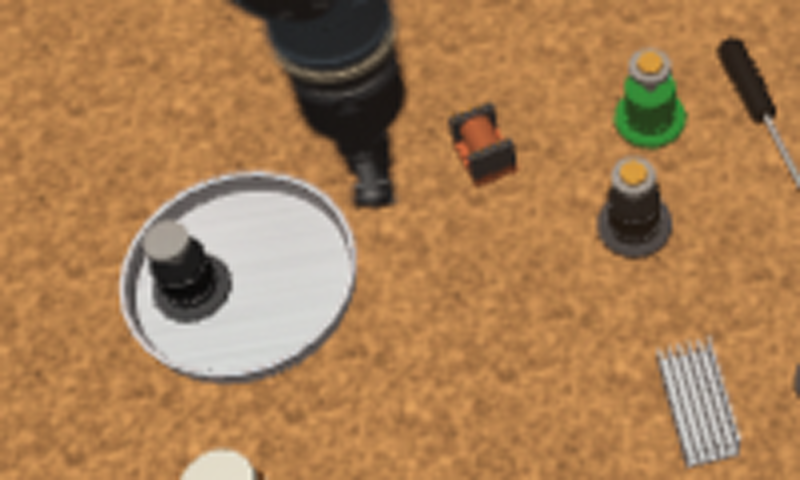

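U2 stands upright in the dish at crop pixel (190,285). Next is U3, near (0.4935, −0.0045).

Emit:
step_arm:
  plan:
    - [[-0.3, -6, 0.5, 0, 0, 0, 0], [-0.3, -12, 1, 0, 0, 0, 0], [-0.3, -17, 1, 0, 0, 0, 0], [-0.3, -18.9, 1.5, 0, 0, 0, 0], [-0.3, -18.9, 1.5, 0, 0, 0, 0]]

```text
t: 9.88
position: [0.4939, -0.0031, 0.1762]
tcp_rot: [-3.141, -0.003, -0.004]
wrist_force: [-0.1, -0.6, 0.9]
opening: -0.0
```

```bash
python3 -c "
from h import *
c=snap('wrist','w5',s=1.5)
print([1.5*q for q in proj(c,(.4935,-.0045,.085))])
go(.4935,-.0045,.158)"
```

```text
[385.57438595805286, 360.4873374711614]
t 9.93 pos [ 0.4941 -0.004   0.1763] shift cm [-0.06  0.05  1.83] turn [-0.03 -0.15  0.06] F [ 0.03  0.27 -0.08] op -0.0001
```

View pics/w5.png

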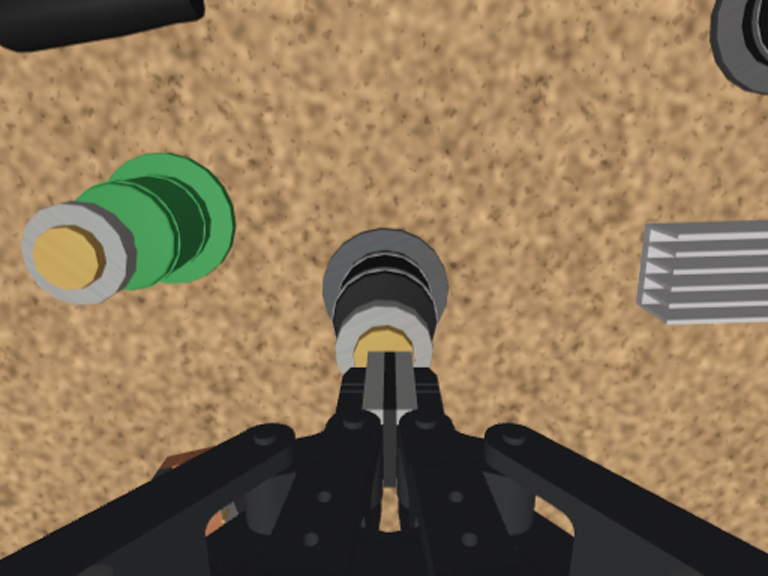

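The wrist view shows U3's button at (384,355), about 2 mm to the −x side of the tips. I correct that and press.

Emit:
step_arm:
  plan:
    - [[-0.2, 0, 0.8, 0, 0, 0, 0], [-0.2, 0, 1.5, 0, 0, 0, 0], [-0.2, 0, 1.8, 0, 0, 0, 0], [-0.2, 0, 2.1, 0, 0, 0, 0], [-0.2, 0, 2.2, 0, 0, 0, 0], [-0.2, 0, 2.2, 0, 0, 0, 0]]

```text
t: 10.68
position: [0.4921, -0.004, 0.1543]
tcp_rot: [-3.141, -0.002, -0.004]
wrist_force: [-1.2, 0.1, 0.5]
opening: -0.0001
```

Emit:
step_arm:
  plan:
    - [[0, 0, 0.2, 0, 0, 0, 0], [0, 0, 0.4, 0, 0, 0, 0], [0, 0, 0.4, 0, 0, 0, 0]]

```text
t: 11.05
position: [0.4923, -0.004, 0.1502]
tcp_rot: [-3.141, -0.002, -0.005]
wrist_force: [-0.2, 0.3, 1.5]
opening: -0.0002
```

Emit:
step_arm:
  plan:
    - [[0, 0, 0.15, 0, 0, 0, 0], [0, 0, 0.25, 0, 0, 0, 0], [0, 0, 0.25, 0, 0, 0, 0]]

```text
t: 11.42
position: [0.4923, -0.004, 0.1477]
tcp_rot: [-3.141, -0.002, -0.004]
wrist_force: [-0.4, -0.8, 1.6]
opening: 0.0003
```

About 10 mm down the force is only 1.6 N, so U3 is weak. I press on to the stop and then flush.

Emit:
step_arm:
  plan:
    - [[0, 0, 0.2, 0, 0, 0, 0], [0, 0, 0.4, 0, 0, 0, 0], [0, 0, 0.5, 0, 0, 0, 0], [0, 0, 0.5, 0, 0, 0, 0]]

```text
t: 11.92
position: [0.4923, -0.004, 0.1427]
tcp_rot: [-3.141, -0.002, -0.005]
wrist_force: [-1.4, -0.9, 4.2]
opening: -0.0005
```

Emit:
step_arm:
  plan:
    - [[0, 0, 0.15, 0, 0, 0, 0], [0, 0, 0.25, 0, 0, 0, 0], [0, 0, 0.25, 0, 0, 0, 0]]

```text
t: 12.3
position: [0.4923, -0.004, 0.1404]
tcp_rot: [-3.141, -0.002, -0.005]
wrist_force: [-2.8, -0.8, 5.1]
opening: -0.0002
```

Emit:
step_arm:
  plan:
    - [[0, 0, 0.15, 0, 0, 0, 0], [0, 0, 0.25, 0, 0, 0, 0], [0, 0, 0.25, 0, 0, 0, 0]]

```text
t: 12.68
position: [0.4923, -0.004, 0.1385]
tcp_rot: [-3.141, -0.002, -0.006]
wrist_force: [-3.2, -0.1, 11.6]
opening: 0.0
```

Emit:
step_arm:
  plan:
    - [[0, 0, 0.15, 0, 0, 0, 0], [0, 0, 0.2, 0, 0, 0, 0], [0, 0, 0.2, 0, 0, 0, 0]]

```text
t: 13.05
position: [0.4923, -0.004, 0.1381]
tcp_rot: [-3.141, -0.002, -0.008]
wrist_force: [-7.9, -0.3, 25.8]
opening: -0.0001
```

Emit:
step_arm:
  plan:
    - [[0, 0, -2, 0, 0, 0, 0], [0, 0, -5, 0, 0, 0, 2], [0, 0, -8, 0, 0, 0, 8.5], [0, 0, -8, 0, 0, 0, 8.5], [0, 0, -8, 0, 0, 0, 8.5]]

```text
t: 13.68
position: [0.4916, -0.004, 0.2174]
tcp_rot: [-3.141, -0.002, -0.007]
wrist_force: [-1.0, -0.3, 0.5]
opening: 0.0722
```

```bash
python3 -c "
from h import *
c=snap('wrist','w6',s=1.5)
print([1.5*q for q in proj(c,(.492,-.003,.08))])
go(.492,-.003,.093)"
```

```text
[387.2061494466632, 310.0060478854067]
t 13.72 pos [ 0.4914 -0.004   0.2171] shift cm [ 1.000e-02 -9.000e-02  1.241e+01] turn [-0.04 -0.2   0.06] F [ 0.27 -0.47 -1.26] op 0.079
```

View pics/w6.png

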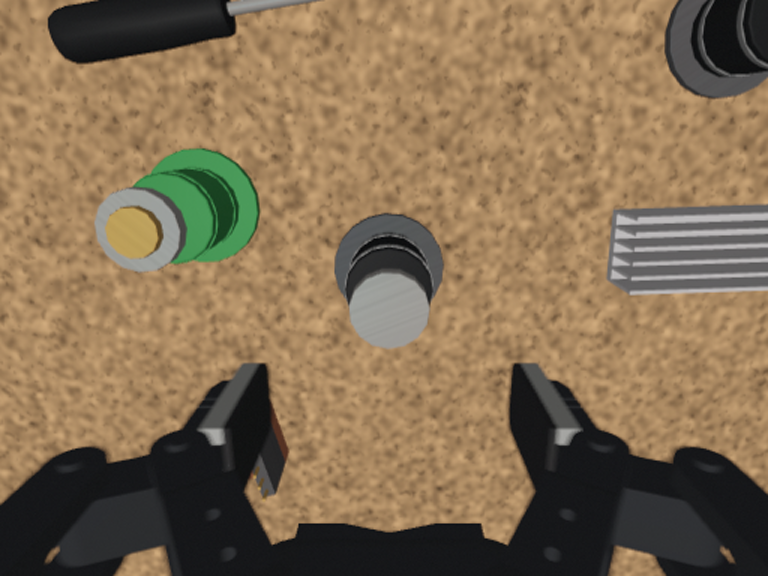

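Emit:
step_arm:
  plan:
    - [[0.1, -0.1, 5, 0, 0, 0, 6.2], [0.1, -0.1, 10, 0, 0, 0, 6.2], [0.1, -0.1, 12.2, 0, 0, 0, 6.2], [0.1, -0.1, 12.2, 0, 0, 0, 6.2], [0.1, -0.1, 12.2, 0, 0, 0, 3.5], [0.1, -0.1, 12.2, 0, 0, 0, 3.5], [0.1, -0.1, 12.2, 0, 0, 0, 3.5], [0.1, -0.1, 12.2, 0, 0, 0, 3.5]]

```text
t: 14.72
position: [0.4933, -0.0029, 0.0958]
tcp_rot: [-3.141, -0.002, -0.008]
wrist_force: [-0.6, 0.1, 4.9]
opening: 0.0427
```

```bash
python3 -c "
from h import *
go(.461,.350,.185)"
```

```text
t 14.72 pos [ 0.4933 -0.0029  0.0958] shift cm [ -3.15 -35.3   -8.91] turn [-0.04 -0.28  0.06] F [-0.55  0.15  4.88] op 0.0427
```

Emit:
step_arm:
  plan:
    - [[0, 0, -4, 0, 0, 0, 3.5], [0, 0, -8, 0, 0, 0, 3.5], [-0.5, -6, -8.5, 0, 0, 0, 3.5], [-1, -12, -8.5, 0, 0, 0, 3.5], [-1.5, -18, -8.5, 0, 0, 0, 3.5], [-2, -24, -8.5, 0, 0, 0, 3.5], [-2.5, -30, -8.5, 0, 0, 0, 3.5], [-3.1, -35.2, -8.5, 0, -0.3, 0, 3.5]]

```text
t: 15.72
position: [0.4609, 0.3512, 0.1809]
tcp_rot: [-3.141, -0.003, 0.0]
wrist_force: [2.1, -0.7, -3.9]
opening: 0.043
```

Emit:
step_arm:
  plan:
    - [[0, 0, 0, 0, 0, 0, 3.5], [0, 0, 0, 0, 0, 0, 3.5]]

```text
t: 15.98
position: [0.4604, 0.3511, 0.1804]
tcp_rot: [3.141, 0.004, -0.002]
wrist_force: [-0.5, -0.9, -2.7]
opening: 0.0428
```

```bash
python3 -c "
from h import *
c2=snap('scene','s7',(250,100,400,220),5)
c=snap('wrist','w7',s=1.5)
for p in [(0.461,.311,.024),(.461,.216,.005),(.401,.216,.005),(.521,.216,.005)]: print([1.5*q for q in proj(c,p)])
go(.461,.349,.102)"
```

```text
[388.8368890209161, 373.83671520512286]
[388.64501309473997, 505.964863914646]
[286.4248263849652, 505.81808670974004]
[490.857149276109, 506.1116295598582]
t 16.07 pos [0.4608 0.3502 0.1807] shift cm [0.02 0.12 7.87] turn [-0.    0.04  0.05] F [-0.19  0.08 -3.4 ] op 0.0431
```

View pics/s7.png

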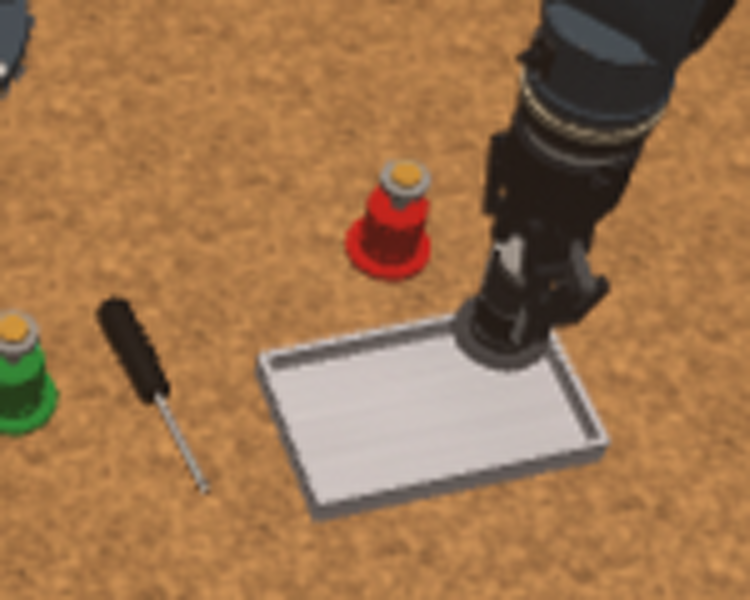

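View pics/w7.png

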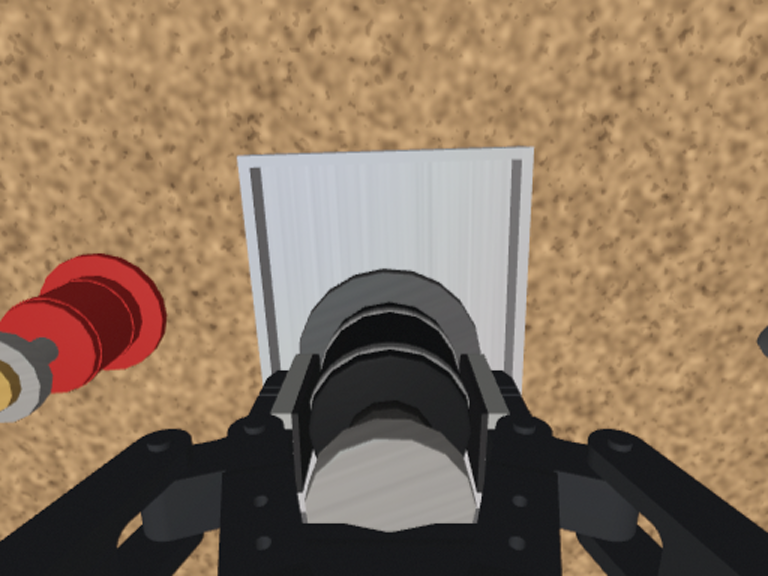

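Emit:
step_arm:
  plan:
    - [[0, 0.1, 3, 0, 0, 0, 3.5], [0, 0.1, 5.5, 0, 0, 0, 3.5], [0, 0.1, 7.2, 0, 0, 0, 3.5], [0, 0.1, 7.8, 0, 0, 0, 3.5], [0, 0.1, 8.1, 0, 0, 0, 3.5], [0, 0.1, 8.2, 0, 0, 0, 3.5], [0, 0.1, 8.2, 0, 0, 0, 3.5]]

```text
t: 16.95
position: [0.4607, 0.348, 0.1009]
tcp_rot: [3.141, -0.0, 0.0]
wrist_force: [-6.3, -7.0, 13.3]
opening: 0.0429
```

Contact with the tray floor. I release, rise and go to U1, near (0.669, 0.120).

Emit:
step_arm:
  plan:
    - [[0, 0, -0.05, 0, 0, 0, 6], [0, 0, -0.05, 0, 0, 0, 6.3], [0, 0, -1.5, 0, 0, 0, 6.3], [0, 0, -5, 0, 0, 0, 6.3], [0, 0, -9, 0, 0, 0, 4], [4, 4, -9, 0, 0, 0, 1], [8, 8, -9, 0, 0, 0, 0], [12, 12, -9, 0, 0, 0, 0]]

```text
t: 17.95
position: [0.5819, 0.2271, 0.1923]
tcp_rot: [3.142, 0.001, 0.002]
wrist_force: [0.8, 0.7, 0.4]
opening: 0.0
```

```bash
python3 -c "
from h import *
c2=snap('scene','s8',(270,100,400,220),5)
go(.669,.1205,.176)"
```

```text
t 18.0 pos [0.5863 0.2225 0.192 ] shift cm [ 8.3  10.17  1.66] turn [ 0.11 -0.25 -0.2 ] F [ 2.41 -2.44  0.63] op -0.0003
```

View pics/s8.png

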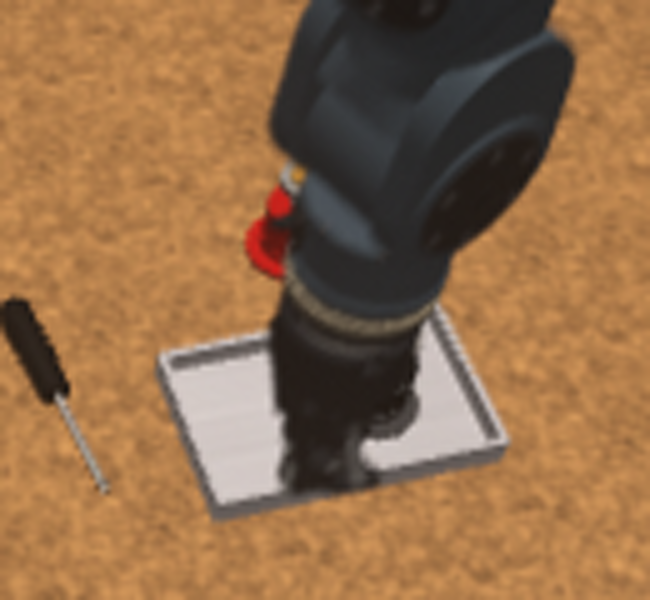

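Emit:
step_arm:
  plan:
    - [[4, 5, 0.5, 0, 0, 0, 0], [8.2, 10, 1, 0, 0, -0.2, 0], [8.3, 10.2, 1.6, 0, 0, -0.2, 0], [8.3, 10.2, 1.6, 0, 0, -0.2, 0], [8.3, 10.2, 1.6, 0, 0, -0.2, 0]]

```text
t: 18.62
position: [0.6682, 0.1214, 0.177]
tcp_rot: [3.14, 0.002, 0.006]
wrist_force: [-0.7, -0.1, -0.4]
opening: 0.0005
```

```bash
python3 -c "
from h import *
c=snap('wrist','w9',s=1.5)
c2=snap('scene','s9',(270,100,400,220),5)
print([1.5*q for q in proj(c,(.669,.1205,.085))])
go(.669,.1205,.158)"
```

```text
[388.7497209411604, 357.62097117352323]
t 18.73 pos [0.6683 0.1217 0.1773] shift cm [0.06 0.12 1.93] turn [ 0.1  -0.27  0.11] F [ 0.27 -0.26 -0.62] op -0.0002
```

View pics/w9.png

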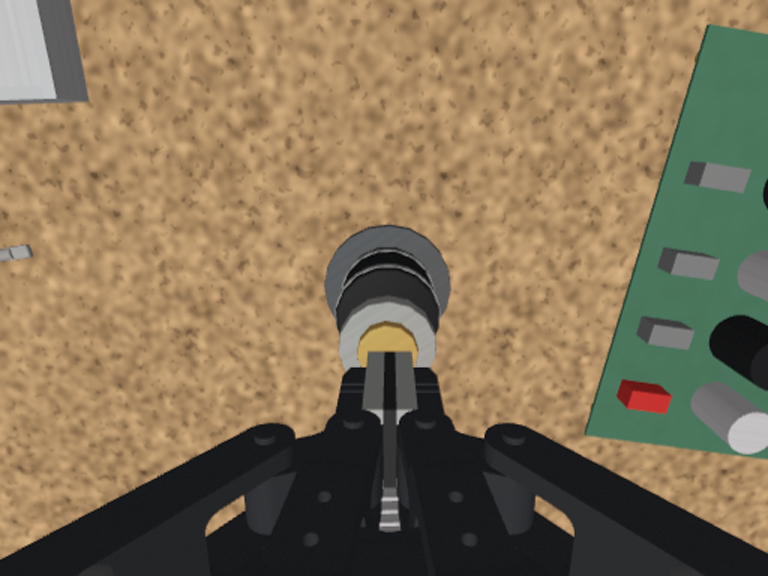

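View pics/s9.png

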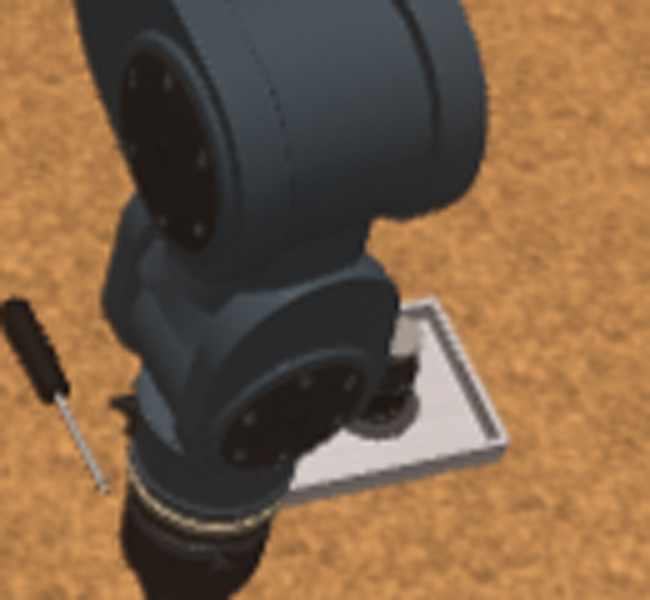

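U3 is upright in the tray. U1's button is centred under the tips at (387,352), so I press it the same way.

Emit:
step_arm:
  plan:
    - [[-0.1, 0, 0.8, 0, 0, 0, 0], [-0.1, 0, 1.6, 0, 0, 0, 0], [-0.1, 0, 1.9, 0, 0, 0, 0], [-0.1, 0, 2.2, 0, 0, 0, 0], [-0.1, 0, 2.3, 0, 0, 0, 0], [-0.1, 0, 2.3, 0, 0, 0, 0]]

```text
t: 19.48
position: [0.6674, 0.1216, 0.1543]
tcp_rot: [3.14, 0.003, 0.007]
wrist_force: [-1.6, 0.7, 1.6]
opening: 0.0002
```

Emit:
step_arm:
  plan:
    - [[0, 0, 0.2, 0, 0, 0, 0], [0, 0, 0.35, 0, 0, 0, 0], [0, 0, 0.35, 0, 0, 0, 0]]

```text
t: 19.85
position: [0.6675, 0.1216, 0.1508]
tcp_rot: [3.14, 0.003, 0.008]
wrist_force: [-0.5, 0.8, 2.4]
opening: 0.0001
```

Emit:
step_arm:
  plan:
    - [[0, 0, 0.15, 0, 0, 0, 0], [0, 0, 0.25, 0, 0, 0, 0], [0, 0, 0.25, 0, 0, 0, 0]]

```text
t: 20.23
position: [0.6676, 0.1216, 0.1483]
tcp_rot: [3.14, 0.003, 0.008]
wrist_force: [-0.4, 0.7, 3.0]
opening: 0.0004
```

The force is low again, so U1 is weak. I press on to flush.

Emit:
step_arm:
  plan:
    - [[0, 0, 0.2, 0, 0, 0, 0], [0, 0, 0.4, 0, 0, 0, 0], [0, 0, 0.6, 0, 0, 0, 0], [0, 0, 0.6, 0, 0, 0, 0]]

```text
t: 20.72
position: [0.6676, 0.1216, 0.1422]
tcp_rot: [3.14, 0.003, 0.008]
wrist_force: [-1.2, 0.4, 3.5]
opening: -0.0003
```

Emit:
step_arm:
  plan:
    - [[0, 0, 0.15, 0, 0, 0, 0], [0, 0, 0.3, 0, 0, 0, 0], [0, 0, 0.3, 0, 0, 0, 0]]

```text
t: 21.1
position: [0.6676, 0.1216, 0.1393]
tcp_rot: [3.14, 0.003, 0.008]
wrist_force: [-1.8, 0.0, 5.4]
opening: 0.0001
```

Emit:
step_arm:
  plan:
    - [[0, 0, 0.15, 0, 0, 0, 0], [0, 0, 0.2, 0, 0, 0, 0], [0, 0, 0.2, 0, 0, 0, 0]]

```text
t: 21.48
position: [0.6676, 0.1216, 0.1386]
tcp_rot: [3.14, 0.003, 0.01]
wrist_force: [-4.8, 0.2, 12.7]
opening: 0.0003
```

Emit:
step_arm:
  plan:
    - [[0, 0, 0.1, 0, 0, 0, 0], [0, 0, 0.2, 0, 0, 0, 0], [0, 0, 0.2, 0, 0, 0, 0]]

```text
t: 21.85
position: [0.6675, 0.1216, 0.1385]
tcp_rot: [3.14, 0.003, 0.012]
wrist_force: [-7.6, 0.1, 19.1]
opening: 0.0001
```

Emit:
step_arm:
  plan:
    - [[0, 0, -2, 0, 0, 0, 0], [0, 0, -5, 0, 0, 0, 2], [0, 0, -8, 0, 0, 0, 8.5], [0, 0, -8, 0, 0, 0, 8.5], [0, 0, -8, 0, 0, 0, 8.5]]

```text
t: 22.48
position: [0.6668, 0.1216, 0.2176]
tcp_rot: [3.14, 0.003, 0.01]
wrist_force: [-0.4, 0.9, -1.2]
opening: 0.0722
```

```bash
python3 -c "
from h import *
c=snap('wrist','w10',s=1.5)
print([1.5*q for q in proj(c,(.668,.1217,.08))])
go(.668,.1217,.095)"
```

```text
[388.4724185291042, 311.10866164548366]
t 22.52 pos [0.6665 0.1215 0.2172] shift cm [ 0.08 -0.04 12.22] turn [ 0.09 -0.33  0.1 ] F [-0.07 -0.03 -0.19] op 0.079
```

View pics/w10.png

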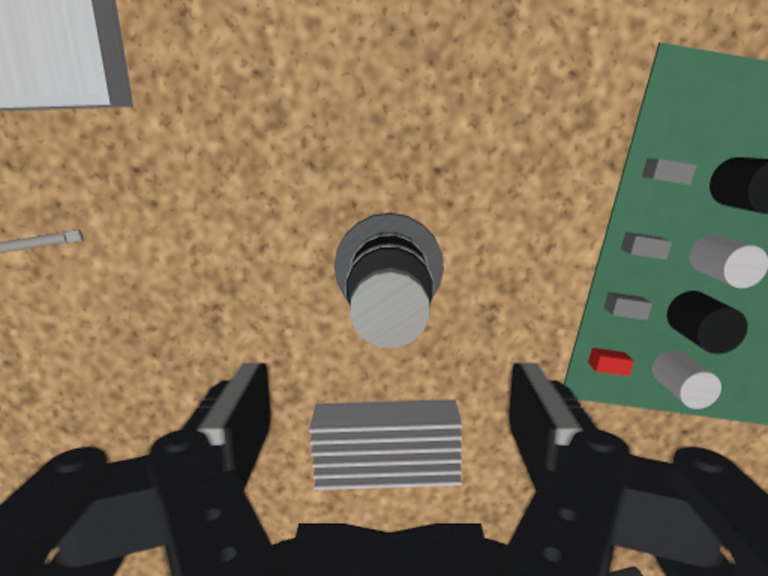

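Emit:
step_arm:
  plan:
    - [[0.15, -0.1, 5, 0, -0.3, 0, 6.2], [0.15, -0.1, 10, 0, -0.3, 0, 6.2], [0.15, -0.1, 12.0, 0, -0.3, 0, 6.2], [0.15, -0.1, 12.2, 0, -0.3, 0, 6.2], [0.15, -0.1, 12.2, 0, -0.3, 0, 3.5], [0.15, -0.1, 12.2, 0, -0.3, 0, 3.5], [0.15, -0.1, 12.2, 0, -0.3, 0, 3.5], [0.15, -0.1, 12.2, 0, -0.3, 0, 3.5]]

```text
t: 23.52
position: [0.669, 0.1224, 0.0958]
tcp_rot: [3.14, 0.003, 0.002]
wrist_force: [0.2, -0.0, 0.8]
opening: 0.0429
```

```bash
python3 -c "
from h import *
go(.461,.266,.185)"
```

```text
t 23.52 pos [0.669  0.1224 0.0958] shift cm [-20.76 -14.38  -8.97] turn [ 0.08 -0.08  0.1 ] F [ 0.16 -0.02  0.8 ] op 0.0429
```

Emit:
step_arm:
  plan:
    - [[0, 0, -4, 0, 0, 0, 3.5], [0, 0, -8, 0, 0, 0, 3.5], [-5, -3.5, -8.5, 0, 0, 0, 3.5], [-10, -7, -8.5, 0, 0, 0, 3.5], [-15, -10.5, -8.5, 0, 0, 0, 3.5], [-19, -13.5, -8.5, 0, 0, 0, 3.5], [-20.8, -14.6, -8.5, 0, 0, 0, 3.5], [-20.8, -14.6, -8.5, 0, 0, 0, 3.5]]

```text
t: 24.52
position: [0.4599, 0.2688, 0.1807]
tcp_rot: [3.14, 0.006, 0.003]
wrist_force: [-0.0, -0.4, -2.3]
opening: 0.0426
```

```bash
python3 -c "
from h import *
c2=snap('scene','s11',(250,100,400,220),5)
c=snap('wrist','w11',s=1.5)
go(.461,.268,.100)"
```

```text
t 24.62 pos [0.4615 0.2681 0.1806] shift cm [-0.07 -0.01  8.06] turn [ 0.07 -0.15  0.1 ] F [ 0.15 -0.8  -2.16] op 0.043
```

View pics/s11.png

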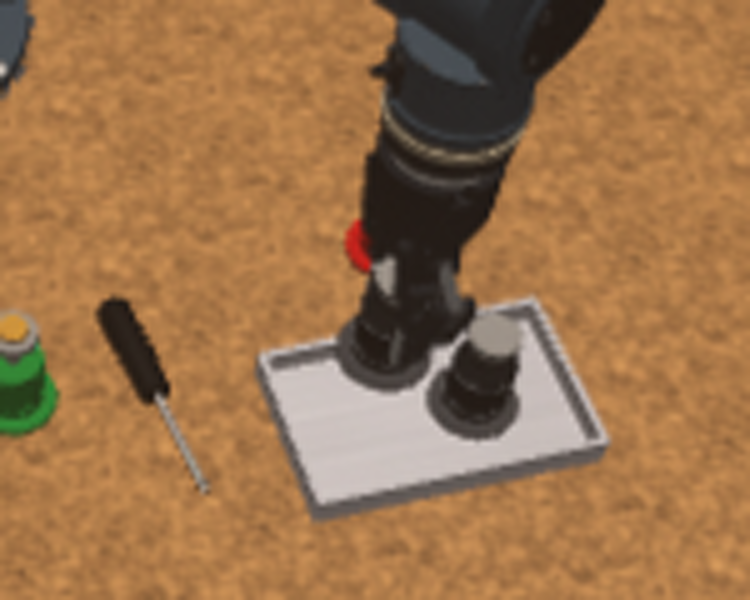

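View pics/w11.png

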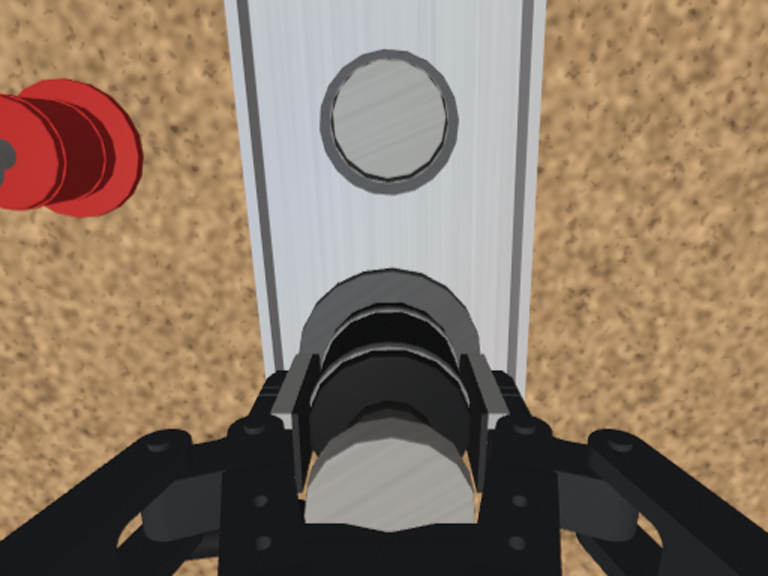

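U3 stands in the tray at (390,122), with clear space for U1 beside it. I lower U1.

Emit:
step_arm:
  plan:
    - [[0, 0, 3, 0, 0, 0, 3.5], [0, 0, 5.5, 0, 0, 0, 3.5], [0, 0, 7.2, 0, 0, 0, 3.5], [0, 0, 7.8, 0, 0, 0, 3.5], [0, 0, 8.1, 0, 0, 0, 3.5], [0, 0, 8.2, 0, 0, 0, 3.5], [0, 0, 8.2, 0, 0, 0, 3.5]]

```text
t: 25.5
position: [0.4623, 0.2671, 0.1007]
tcp_rot: [3.14, 0.001, 0.006]
wrist_force: [-5.5, -7.9, 17.8]
opening: 0.0429
```

Emit:
step_arm:
  plan:
    - [[0, 0, -0.05, 0, 0, 0, 6], [0, 0, -0.05, 0, 0, 0, 6.3], [0, 0, -1.5, 0, 0, 0, 6.3], [0, 0, -5, 0, 0, 0, 6.3], [0, 0, -9, 0, 0, 0, 6.3], [-3, 5, -13, 0, 0, 0, 6.3], [-6, 10, -15, 0, 0, 0, 6.3], [-9, 15, -15, 0, 0, 0, 6.3]]

```text
t: 26.5
position: [0.3729, 0.1187, 0.2528]
tcp_rot: [3.141, 0.002, 0.012]
wrist_force: [0.5, -1.3, 0.7]
opening: 0.063
```

Emit:
step_arm:
  plan:
    - [[-3, 5, 0, 0, 0, 0, 6.3], [-5, 10, 0, 0, 0, 0, 6.3], [-5, 12, 0, 0, 0, 0, 6.3], [-5, 12, 0, 0, 0, 0, 6.3]]

```text
t: 27.0
position: [0.3231, -0.0024, 0.2535]
tcp_rot: [3.141, -0.002, 0.015]
wrist_force: [-0.1, -0.1, -0.1]
opening: 0.0631
```

```bash
python3 -c "
from h import *
c=snap('scene','s12',s=1.5)
c2=snap('top','t12',s=1.5)
go(.461,.268,.100)
f=c2['frame']; a=cv2.resize(f[165:255,110:210],None,fx=4,fy=4,interpolation=2);b=cv2.resize(f[165:255,335:435],None,fx=4,fy=4,interpolation=2)
cv2.imwrite('pics/t12c.png',np.hstack([a,b])[:,:,::-1])
f=c['frame']; cv2.imwrite('pics/s12c.png',cv2.resize(f[120:260,100:380],None,fx=2.8,fy=2.8,interpolation=2)[:,:,::-1])
"
```

```text
t 27.1 pos [ 0.3234 -0.0012  0.2531] shift cm [ 13.64 -26.92  15.41] turn [ 0.03 -0.51  0.04] F [-1.22 -0.41  0.  ] op 0.0629
```

View pics/t12c.png

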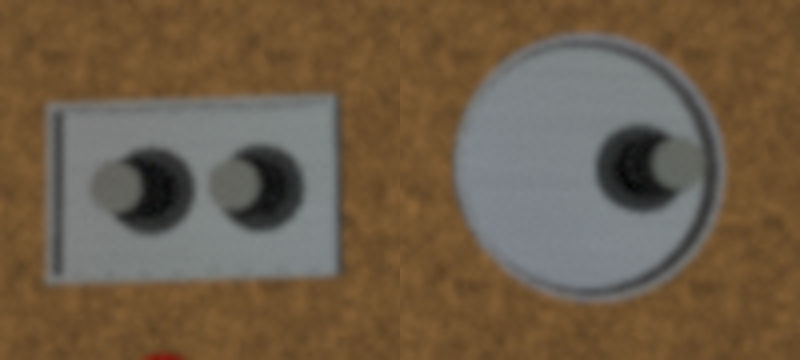

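View pics/s12.png

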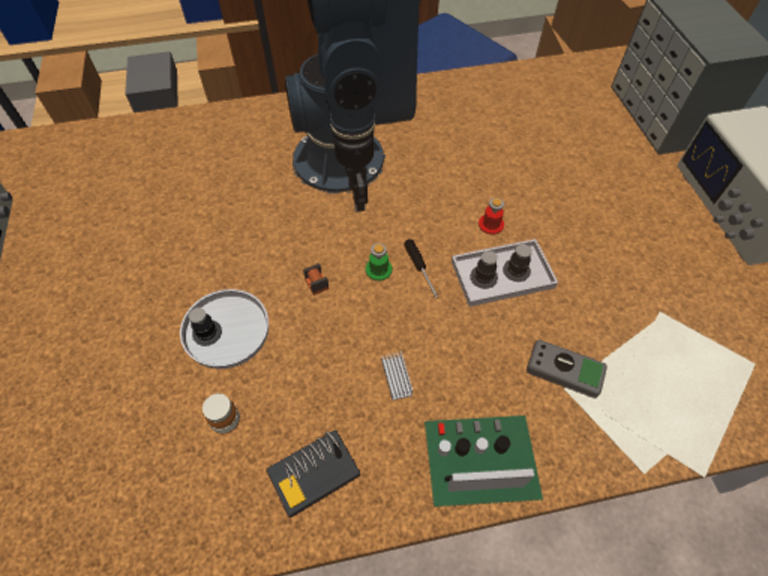

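View pics/s12c.png

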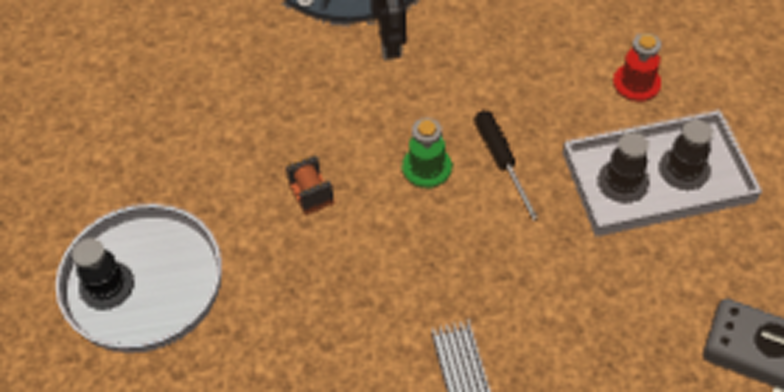

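All three stand in their containers with no brass showing, and the bystanders and look-alikes are where they were. I hand in.

```bash
python3 -c "
from plant import *
print(hand_in())"
```

```text
the job is handed in; nothing more can be done
None
```

I pressed all three plungers flush, sorted them by feel and handed the job in at about 27 s of the 72 s allowed; `hand_in()` gave no verdict.

| Plunger (start position, m) | Force while pressing | Verdict | Now stands in |
|---|---|---|---|
| (0.633, −0.119) | Over 6 N almost at once, 15.8 N after about 10 mm | Stiff | Round dish, about 38 mm off centre |
| (0.492, −0.003) | 1.6 N at about 10 mm, button in at about 19 mm | Weak | Rectangular tray |
| (0.668, 0.122) | 3.0 N at about 9 mm, button in at about 19 mm | Weak | Rectangular tray |

**Last checks:** The final top and scene pictures show all three upright with grey flush caps. Their feet are inside the walls and the gripper is clear. By eye, the heatsink, transformer, screwdriver, multimeter, jar and the red and green look-alikes have not moved.

**Not measured:** I did not see the travel rings directly. The weak/stiff verdicts rest on force and travel. The highest force I read was 25.8 N, during one of the presses. No check failed or disagreed.

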